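# Stow a board-holder bracket in its foam cutout

## Robot

A 7-joint arm with a two-finger parallel gripper is mounted at the origin on the work surface. World frame = base frame: x ahead of the robot, y to its left, z up, the work surface at z = 0. Lengths are in m, angles in degrees, forces in N, time in s.
With the tool pointing down it reaches from about 0.425 to 0.875 m from the base axis. Payload 4.7 kg.
Tool frame: the origin (TCP) lies on the centre line of the jaws, within the pads' length; the fingertips stand env.nose_length ahead of it and the grasp point (between the pads) lies 8 mm behind it (env.nose_length is the distance from the TCP to the fingertips, in m); y points along the fingers, z is the direction in which the jaws open and shut, and the axes are right-handed (so a half turn about y gives the same grasp; the last joint's range is limited). The gripper opens to 87 mm and grips with 3 to 60 N. Pads are 19 mm wide; open, the fingers measure 117 mm over their backs; the gripper's body (75 mm by 190 mm) begins 51 mm behind the grasp point.
Start: joints at [64.807, 18.392, -4.016, 83.108, 1.295, 78.541, -3.26], TCP at [0.285, -0.584, 0.21] pointing down, gripper open.
Joint ranges: [-163.93, 163.93], [-17.29, 119.83], [-79.2, 71.16], [3.27, 140.29], [-89.18, 269.18], [5.43, 117.66], [-154.24, 154.24]. Speed limits (degrees/s): [147.25, 147.25, 180, 180, 180, 180, 180].

## Interface

Orientations are given as [roll, pitch, yaw] about the fixed x, y, z axes, in that order (R = Rz(yaw) Ry(pitch) Rx(roll)).
In Python, from cell import env, read_camera, camera_info, job, models gives the robot as it stands.
- The arm moves only by the tool move_arm, never from a script. Its argument "moves" is a list of rows, each a list of 6 numbers: the shift along the tool's x, y, z in mm, then the turn, a rotation vector about the tool's x, y, z in degrees. In form: [[x, y, z, ax, ay, az], ...]. A call has 1 to 20 rows; each row is the pose to reach, as a shift and turn from the pose commanded when the call began, along the tool's axes at that moment; what a row does not reach only later rows make up. A row lasts 1/12 s, in which the tool goes at most 41.7 mm and 7.16 degrees, less where a joint would pass 70% of its speed; a pose out of reach is approached as far as the arm can. A call with a gripper value outside its range is refused whole. "claw" is the finger opening in mm, from 0 to 87, set as the call begins (left out, the last holds). The fingers move at their own pace and stop on an object; "newtons" is the grip in N (left out, the last holds). Time passes only in rows, so rows that repeat a pose let the fingers close. It gives the time, the measured TCP pose, the force and the opening at its end, in the units of the state.
- env.get_obs(): the state, without advancing time (a new reading comes with each control period).
- read_camera(name): name is "scene" or "side" or "wrist"; returns (picture, depth): 384x512x3 uint8, red, green, blue; 384x512 float32, m along the optical axis (not along the pixel's ray), 0 where there is no reading.
- camera_info(name): a dict with "fx", "fy", "cx", "cy" (pixels), "R" (3x3) and "t" (3): a world point X has camera coordinates R X + t. Camera axes: x right, y down, z forward; pixel columns grow to the right and rows downward; lengths in m; the calibration is good to about 2 mm. The wrist camera is an equidistant fisheye: a pixel r from the principal point sees the ray r / f radians off the axis. A picture is of the moment at which its call begins: read the wrist's pose just before it. camera_info takes no time and is no camera call; for the wrist camera it gives the pose at the moment of the call.
- job.sign_off(): hands the job in, once; it reports no verdict.
Trained networks look in the newest picture that a camera, given by its name, has taken for a name from the list of things; names that differ only in an ending like _2 or _b are one class to them, and where a whole thing is asked for, a point or a joint stands for the part that bears it (a point fixed in the world has none). Each returns a list of dicts, best first, with "score" (0 to 1); they miss things now and then, are a little off and sometimes report something else, mostly with a low value. They report only what shows in the picture. A call takes as long as a camera call. They do not tell look-alikes from the thing itself.
- models.spot_in(target, camera): "point" ([x, y, z] in m, in world coordinates, good to about 4 mm: the middle of the surface that is visible of it).
- models.cut_out(target, camera): "mask" (384x512 bool, what is visible of it).
The state is a dict: "time_s": time; "qpos": joint angles; "joint_velocities": joint speeds; "effort": joint torques, N m; "tool_pos": TCP position; "tool_rot": TCP orientation; "force": force on the tool from outside, world axes, zero at the start; "wrist_torque": the same for the moment, N m; "grip_width": finger opening in m.
Only numpy, scipy, OpenCV 4.12 (cv2) and the standard library are available. Lean on these libraries where they do the work, as an engineer would, in place of code of your own. Each camera call takes 0.05 s, during which the arm holds its last target.

## Task

Take the L-shaped aluminium bracket out of the slotted rack, lay it down flat on the bench with its black block upwards and let go of it. Then take hold of it again and press it fully home, flush with the foam, in the L-shaped cutout that matches it, not in the mirror-image one beside it. Leave the heat sink in the rack and the solder spool where they are.

Things in the scene. Friction and masses are not known exactly. Their poses are not given: they have to be found in the camera images.
- bracket: L-shaped bracket, bare aluminium plate 14 mm thick, 0.15 kg, black block on one face. Origin on the back face behind the block's centre; x along long leg, y along short leg, z out of the block's face (up when lying block up). Long leg: x -40 to 60, y -14 to 12 mm. Short leg: x -40 to -14, y to 56 mm. Plate z 0 to 14. Starts in the rack on its long edge, y up, block facing the robot's right.
- bracket_block (a point): centre of the top of the bracket's black block, 32 mm from the back face. The block is 30 mm along the bracket's x, 18 mm along y, and stands 18 mm above the plate; axes as the bracket's.
- bracket_top (a point): middle of the end edge of the bracket's short leg (26 mm wide, 14 mm thick), the highest point while it stands in the rack (82 mm above the bench; 70 mm when it stands on the bench); axes as the bracket's. The bracket can stand by itself on its long edge on the bench, and a push near this point tips it over.
- rack: black slotted rack, fixed, 120 x 120 mm, origin at the centre of its underside; base plate 12 mm thick. Two slots 16 mm wide run along its x at y -30 and +30 mm, between ribs 10 mm high, with stops at the ends. Bracket in one slot, heat sink in the other, either way round. The bench between rack and case is clear.
- foam_a_cutout (a point): matching cutout: where the bracket's origin lies when fully home, on the cutout's floor; same axes as the bracket then. Outline 1.5 mm larger all round, 14 mm deep (floor 22, foam top 36 mm above the bench): the plate ends flush. Springy foam bulges in the walls stop a bracket just laid in about 7 mm proud; a straight push down of about 10 N on the block passes them and they then hold it.
- foam_b_cutout (a point): the mirror-image cutout (not for this bracket) in the neighbouring foam block; both blocks are 130 x 100 mm. Same depth; the point on its floor that corresponds to the other's. Either block may be on the left.
- case: shallow black case 182 x 212 mm, fixed, walls 36 mm high, level with the foam. Origin: centre of its underside. The two foam blocks lie side by side along its y; a foam strip with brass and steel pins fills its far side and stands up to 40 mm.
- heatsink: finned aluminium heat sink, 100 x 14 x 60 mm, standing in the other slot of the rack. Origin: near its lower middle. Bystander.
- spool: solder spool, 60 mm across, 42 mm tall, origin at the centre of its underside. Bystander.
Not all that is in view belongs to the job. What is shaped like the bracket but purple is not meant. Leave any blue look-alike of the part that bears foam_a_cutout alone.

How it is judged:
By the outcome, as a careful person would: the job done as asked, in the order asked, and still so for the second after the job is handed in, with the robot touching nothing.
It also fails if it takes over 66 s, if anything falls off the work surface, if the arm or the gripper's body presses on something with over 40 N, if the wrist force passes 120 N, or if a joint passes its speed limit or range.

## Working session

There is one attempt and no reset: what is moved stays moved. The work goes in short steps, Python scripts to look and compute and a tool call to move; the robot and the scene stay as the last step left them, time stands still between calls to the robot, and variables do not carry over. Pictures are saved under pics/ and viewed, and the job is handed in when it is done.

Besides the shell and the picture viewer there is one more tool, called after "Call:" as name(argument=value, ...) on one line, values as JSON. move_arm: Moves the arm, as the interface text tells. Its arguments: {"type":"object","properties":{"moves":{"type":"array","items":{"type":"array","items":{"type":"number"}}},"claw":{"type":"number"},"newtons":{"type":"number"}},"required":["moves"]}

```bash
ls; mkdir -p pics; python3 - <<'E'
from cell import env, read_camera, camera_info, job, models
import cv2,numpy as np
print(env.get_obs(), env.nose_length)
for c in ["scene","side","wrist"]:
    p,d=read_camera(c); cv2.imwrite(f"pics/{c}0.png",p[:,:,::-1]); np.save(f"pics/{c}0.npy",d)
    i=camera_info(c); print(c,i)
E
```

```text
pics
{'time_s': 0.0, 'qpos': array([64.80743429, 18.43842348, -4.01562625, 83.17486707,  1.29570656,
       78.54102351, -3.25976178]), 'joint_velocities': array([ 0.06210094, -0.00936497, -0.02578609, -0.04222546,  0.02338331,
        0.07540066, -0.03103453]), 'effort': array([-6.14733472e-04, -4.91293466e+01, -4.04393105e-01, -3.12529528e+01,
       -6.38757111e-02,  4.38136014e-02,  1.57384120e-04]), 'tool_pos': array([ 0.28464145, -0.58371807,  0.20896907]), 'tool_rot': array([-9.01090305e+01, -6.44455574e-03, -1.53997210e+02]), 'force': array([-0.29449467,  0.67487174,  0.01857857]), 'wrist_torque': array([ 0.04343917, -0.00667419,  0.02916307]), 'grip_width': 0.08682854396600687} 0.011
scene {'fx': 460.75865093572077, 'fy': 460.75865093572077, 'cx': 253.38912440634562, 'cy': 196.19108175257963, 'R': array([[-0.81991285,  0.57235018,  0.0125773 ],
       [ 0.49192655,  0.71560051, -0.49590743],
       [-0.29283303, -0.40041377, -0.8682843 ]]), 't': array([ 0.42815288, -0.14232722,  1.57236002])}
side {'fx': 389.5078149356068, 'fy': 389.5078149356068, 'cx': 247.5111581689363, 'cy': 187.12098110319036, 'R': array([[-0.83657218, -0.5477873 ,  0.00872059],
       [-0.39362917,  0.58992066, -0.70501752],
       [ 0.38105519, -0.59323072, -0.70913627]]), 't': array([0.34895327, 0.31486053, 1.11434813])}
wrist {'fx': 297.3186396354542, 'fy': 297.3186396354542, 'cx': 259.7989158548752, 'cy': 188.39233755285753, 'R': array([[ 0.43916581, -0.89840513, -0.00127114],
       [-0.86805466, -0.42469345,  0.25713144],
       [-0.23154805, -0.11181992, -0.9663756 ]]), 't': array([-0.64886565, -0.03089755,  0.38901759])}
```

View pics/scene0.png

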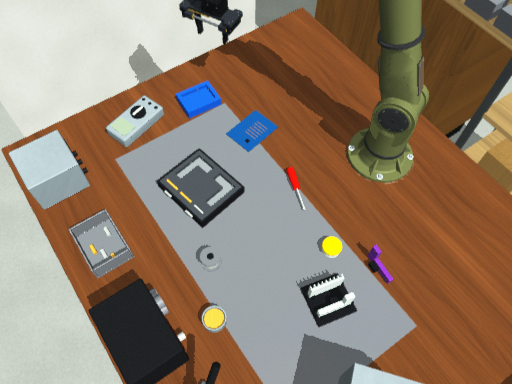

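View pics/side0.png

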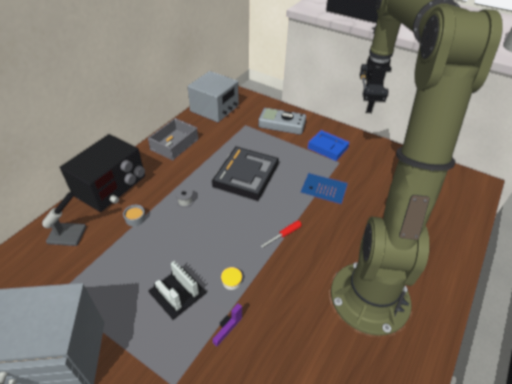

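View pics/wrist0.png

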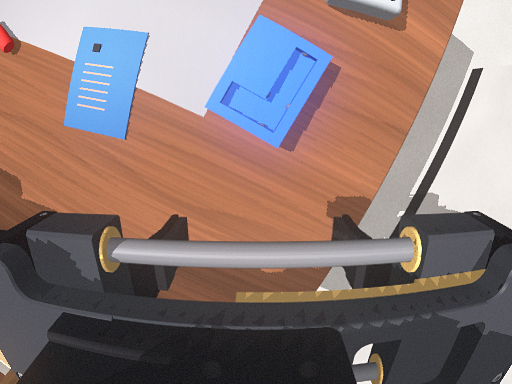

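The scene picture shows the case near (200,187) and the rack near (328,298). The grey spool is near (208,257), with the purple look-alike at (380,263) and the blue foam look-alike at (199,99). Next I'll enlarge the rack and case and localise them.

```bash
cat > h.py <<'E'
from cell import env, read_camera, camera_info, job, models
import cv2,numpy as np
from scipy.spatial.transform import Rotation as Rn
def deproj(c,u,v,d,i=None):
    i=i or camera_info(c); u=np.asarray(u,float);v=np.asarray(v,float);d=np.asarray(d,float)
    if c=="wrist":
        x=(u-i['cx'])/i['fx'];y=(v-i['cy'])/i['fy'];r=np.hypot(x,y)+1e-12
        k=np.tan(r)/r; P=np.stack([x*k*d,y*k*d,d],-1)
    else: P=np.stack([(u-i['cx'])/i['fx']*d,(v-i['cy'])/i['fy']*d,d],-1)
    return (P-i['t'])@i['R']
def proj(c,X,i=None):
    i=i or camera_info(c); P=np.asarray(X)@i['R'].T+i['t']
    if c=="wrist":
        r=np.hypot(P[...,0],P[...,1])+1e-12; th=np.arctan2(r,P[...,2]); a=P[...,0]/r*th;b=P[...,1]/r*th
    else: a=P[...,0]/P[...,2];b=P[...,1]/P[...,2]
    return np.stack([i['fx']*a+i['cx'],i['fy']*b+i['cy']],-1)
def cloud(c,d,i=None):
    v,u=np.mgrid[:384,:512]; return deproj(c,u,v,d,i)
def ray_plane(c,u,v,z,i=None):
    i=i or camera_info(c); a=deproj(c,u,v,0*np.asarray(u,float)+1,i); o=-i['R'].T@i['t']; D=a-o
    return o+D*((z-o[2])/D[...,2])[...,None]
E
python3 - <<'E'
from h import *
for c in ["scene","side"]:
    p=cv2.imread(f"pics/{c}0.png"); 
    read_camera(c)
    for t in ["bracket","bracket_block","bracket_top","rack","foam_a_cutout","foam_b_cutout","case","heatsink","spool"]:
        print(c,t,[(np.round(r['point'],3),round(r['score'],2),np.round(proj(c,r['point']))) for r in models.spot_in(t,c)[:3]])
p=cv2.imread("pics/scene0.png")
a=cv2.resize(p[255:340,280:400],None,fx=5,fy=5,interpolation=cv2.INTER_CUBIC);cv2.imwrite("pics/rackz.png",a)
a=cv2.resize(p[140:235,150:255],None,fx=6,fy=6,interpolation=cv2.INTER_CUBIC);cv2.imwrite("pics/casez.png",a)
p=cv2.imread("pics/side0.png")
a=cv2.resize(p[240:340,130:255],None,fx=5,fy=5,interpolation=cv2.INTER_CUBIC);cv2.imwrite("pics/rackz2.png",a)
print(env.get_obs()['time_s'])
E
```

```text
scene bracket [(array([0.464, 0.322, 0.033]), 0.84, array([337., 304.])), (array([0.284, 0.295, 0.025]), 0.77, array([378., 263.]))]
scene bracket_block [(array([0.287, 0.295, 0.024]), 0.56, array([377., 264.]))]
scene bracket_top [(array([0.287, 0.296, 0.026]), 0.91, array([377., 264.])), (array([0.457, 0.32 , 0.034]), 0.6, array([339., 302.])), (array([0.686, 0.008, 0.042]), 0.59, array([209., 259.]))]
scene rack [(array([0.485, 0.293, 0.014]), 0.6, array([324., 302.]))]
scene foam_a_cutout [(array([ 0.563, -0.28 ,  0.034]), 0.84, array([194., 171.])), (array([ 0.393, -0.535,  0.032]), 0.78, array([197.,  99.])), (array([0.464, 0.322, 0.041]), 0.46, array([337., 304.]))]
scene foam_b_cutout [(array([ 0.63 , -0.193,  0.037]), 0.7, array([190., 200.])), (array([ 0.543, -0.181,  0.034]), 0.58, array([215., 189.]))]
scene case [(array([ 0.629, -0.191,  0.037]), 0.9, array([190., 200.]))]
scene heatsink [(array([0.465, 0.266, 0.059]), 0.8, array([326., 285.]))]
scene spool [(array([0.682, 0.006, 0.043]), 0.76, array([210., 257.]))]
side bracket [(array([0.282, 0.294, 0.026]), 0.95, arra
[... 169 characters left out ...]
, 0.296, 0.029]), 0.65, array([230., 324.]))]
side bracket_top [(array([0.279, 0.296, 0.024]), 0.81, array([230., 325.])), (array([0.448, 0.326, 0.04 ]), 0.62, array([173., 298.]))]
side rack [(array([0.455, 0.298, 0.011]), 0.75, array([179., 295.]))]
side foam_a_cutout [(array([ 0.562, -0.277,  0.036]), 0.82, array([256., 162.])), (array([ 0.378, -0.525,  0.03 ]), 0.57, array([328., 146.]))]
side foam_b_cutout [(array([ 0.544, -0.179,  0.037]), 0.59, array([245., 179.]))]
side case [(array([ 0.605, -0.162,  0.036]), 0.92, array([229., 175.]))]
side heatsink [(array([0.453, 0.269, 0.057]), 0.67, array([184., 278.]))]
side spool [(array([0.67 , 0.008, 0.041]), 0.72, array([185., 195.]))]
1.15
```

View pics/rackz.png

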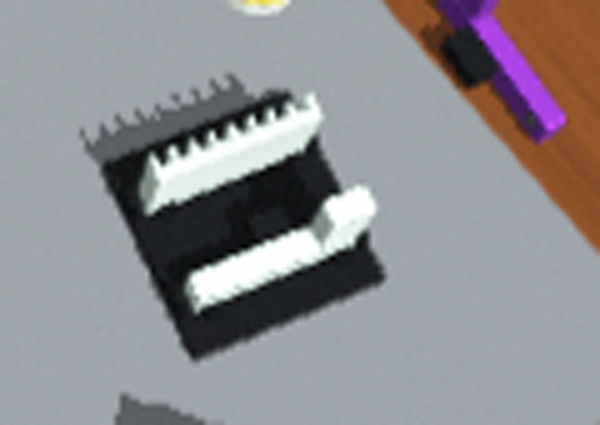

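View pics/casez.png

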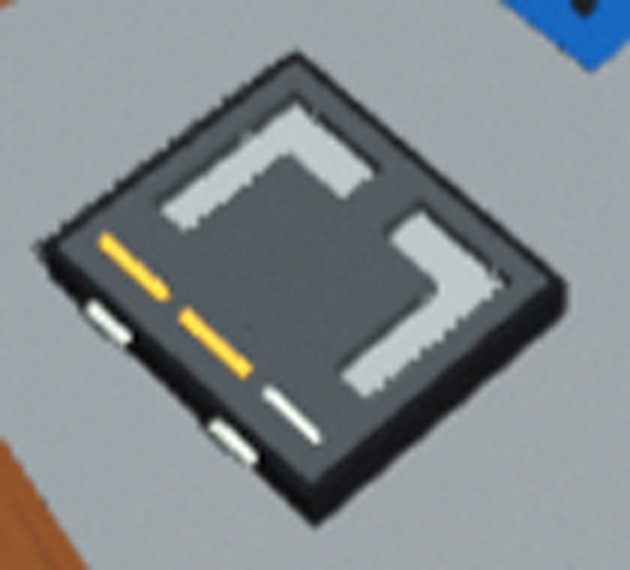

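View pics/rackz2.png

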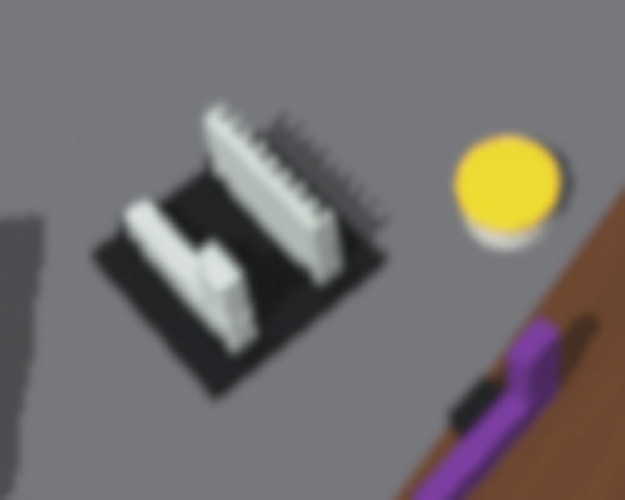

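The upper cutout in the scene crop, near (194,171), has its long leg pointing left-down and its short leg right-down. That is counter-clockwise, so it matches the bracket lying block up. The other one, near (213,190), is the mirror image. The bracket is the aluminium L in the rack's far slot, near (337,300), with its block facing the heat sink. Next come the depth clouds.

```bash
cat > a.py <<'E'
from h import *
S={}
for c in ["scene","side"]:
    d=np.load(f"pics/{c}0.npy"); X=cloud(c,d); S[c]=X
    m=(d>0)
    # bench z check
    print(c,"bench z", np.median(X[m&(abs(X[...,2])<.012)][:,2]))
    reg=m&(X[...,0]>.37)&(X[...,0]<.57)&(X[...,1]>.2)&(X[...,1]<.4)
    P=X[reg]
    # bracket: high pts, y>0.3
    img=np.zeros((200,200),np.uint8)
    for lo,hi,n in [(.006,.017,'base'),(.03,.045,'longleg'),(.06,.09,'tops')]:
        Q=P[(P[:,2]>lo)&(P[:,2]<hi)]
        print(n,len(Q),Q.min(0).round(3),Q.max(0).round(3))
    Q=P[P[:,2]>.005]
    iy=((Q[:,1]-.2)/.2*600).astype(int);ix=((Q[:,0]-.37)/.2*600).astype(int)
    im=np.zeros((600,600),np.uint8); 
    for a,b,z in zip(ix,iy,Q[:,2]): cv2.circle(im,(600-b,600-a),3,int(min(255,40+z*2500)),-1)
    cv2.imwrite(f"pics/top_{c}.png",im)
for n,(u,v) in dict(lid=(331,246),screw1=(303,207),purple=(380,263),spool=(208,257)).items(): print(n,S['scene'][v,u].round(3))
i=camera_info('wrist'); o=env.get_obs(); R=Rn.from_euler('xyz',o['tool_rot'],degrees=True).as_matrix()
print("cam in tool",R.T@(-i['R'].T@i['t']-o['tool_pos']),"axis",R.T@i['R'][2]); print(R.round(2))
E
python3 a.py
```

```text
scene bench z 0.00032629633680041737
base 1066 [0.37  0.2   0.006] [0.569 0.4   0.017]
longleg 281 [0.372 0.203 0.03 ] [0.524 0.34  0.045]
tops 246 [0.411 0.247 0.06 ] [0.511 0.339 0.087]
side bench z -0.00032987383558575353
base 927 [0.371 0.201 0.006] [0.538 0.395 0.017]
longleg 218 [0.41  0.259 0.03 ] [0.523 0.34  0.045]
tops 258 [0.41  0.246 0.06 ] [0.509 0.34  0.087]
lid [0.362 0.174 0.023]
screw1 [0.347 0.02  0.018]
purple [0.28  0.299 0.028]
spool [0.686 0.004 0.044]
cam in tool [-0.07078047 -0.1738547  -0.00053413] axis [2.57053385e-01 9.66397139e-01 3.54967157e-04]
[[-0.9   0.    0.44]
 [-0.44 -0.   -0.9 ]
 [ 0.   -1.    0.  ]]
```

View pics/top_scene.png

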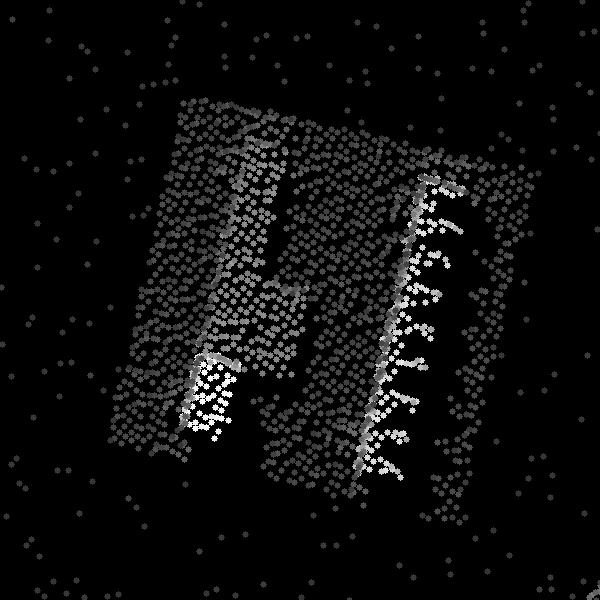

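View pics/top_side.png

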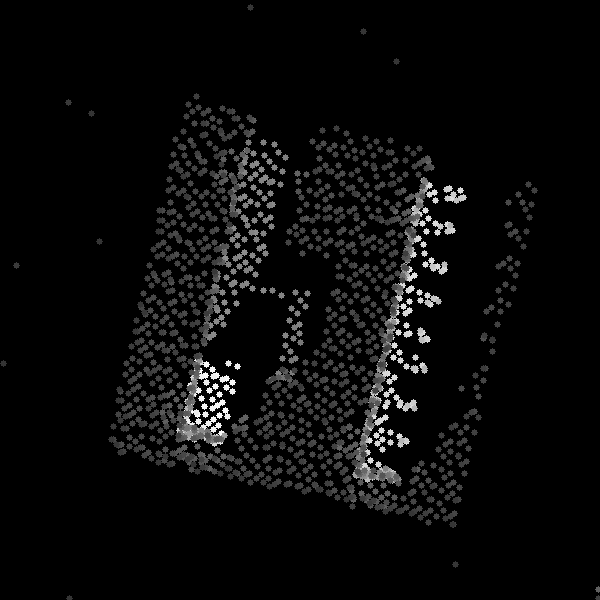

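```bash
python3 - <<'E'
from h import *
def w(pts,z): return ray_plane('scene',np.array([p[0] for p in pts])/6+150,np.array([p[1] for p in pts])/6+140,z).round(4)
# foam rim-ish at floor z .022: corner, long end, short end (outer)
P=w([(295,110),(165,210),(372,180)],.022);print(P)
d=P[1]-P[0];print(np.degrees(np.arctan2(d[1],d[0])),np.linalg.norm(d)); d=P[2]-P[0];print(np.degrees(np.arctan2(d[1],d[0])),np.linalg.norm(d))
P=w([(297,55),(565,285),(315,485),(45,245)],.036);print(P)
for a,b in [(0,1),(1,2),(2,3),(3,0)]:
    d=P[b]-P[a];print(np.degrees(np.arctan2(d[1],d[0])),np.linalg.norm(d))
E
```

```text
[[ 0.5196 -0.3185  0.022 ]
 [ 0.6117 -0.3025  0.022 ]
 [ 0.5092 -0.2556  0.022 ]]
9.855305036129057 0.0934794629851927
99.38844940275943 0.06375398026790172
[[ 0.5034 -0.3404  0.036 ]
 [ 0.4647 -0.1341  0.036 ]
 [ 0.6354 -0.1085  0.036 ]
 [ 0.6782 -0.3107  0.036 ]]
100.62468578152836 0.20989849928000914
8.529124273306177 0.1726089511004571
-78.04852079694454 0.20668013934580168
-170.3570519180805 0.1773051888693617
```

```bash
cat >> h.py <<'E'
def Rdown(yaw,tilt=0):
    # tool x at yaw, tool y = -Z
    c,s=np.cos(np.radians(yaw)),np.sin(np.radians(yaw)); x=np.array([c,s,0]);y=np.array([0,0,-1.]);return np.stack([x,y,np.cross(x,y)],1)
def row(pos,yaw,frm=None,start=None):
    """row for target pose; frm=(pos,R) of commanded pose at call start"""
    if frm is None:
        o=env.get_obs(); p0=o['tool_pos'];R0=Rn.from_euler('xyz',o['tool_rot'],degrees=True).as_matrix()
    else: p0,R0=np.array(frm[0]),Rdown(frm[1])
    t=R0.T@(np.array(pos)-p0)*1000; rv=Rn.from_matrix(R0.T@Rdown(yaw)).as_rotvec(degrees=True)
    return np.round(t,1).tolist()+np.round(rv,2).tolist()
E
python3 -c "
from h import *
print(row((.57,-.28,.2),-170))"
```

```text
[-389.6, 10.1, -148.5, -0.01, 16.0, 0.0]
```

Call:
move_arm(moves=[[-390,9,-148.5,0,16,0],[-390,9,-148.5,0,16,0],[-390,9,-148.5,0,16,0],[-390,9,-148.5,0,16,0],[-390,9,-148.5,0,16,0],[-390,9,-148.5,0,16,0],[-390,9,-148.5,0,16,0],[-390,9,-148.5,0,16,0],[-390,9,-148.5,0,16,0],[-390,9,-148.5,0,16,0],[-390,9,-148.5,0,16,0],[-390,9,-148.5,0,16,0],[-390,9,-148.5,0,16,0],[-390,9,-148.5,0,16,0]], claw=40, newtons=40)

```text
time_s: 2.32
tool_pos: [0.5692, -0.2818, 0.201]
tool_rot: [-89.9, -0.1, -170.2]
force: [0.3, -0.5, -0.1]
grip_width: 0.0399
```

```bash
python3 - <<'E'
from h import *
print(env.get_obs()['time_s'],env.get_obs()['tool_pos'],env.get_obs()['qpos'].round(0))
i=camera_info('wrist')
p,d=read_camera("wrist"); cv2.imwrite("pics/w1.png",p[:,:,::-1]); np.save("pics/w1.npy",d); import pickle; pickle.dump(i,open("pics/w1.pkl","wb"))
for t in ["foam_a_cutout","foam_b_cutout","case"]: print(t,[(r['point'].round(4) if hasattr(r['point'],'round') else r['point'],r['score']) for r in models.spot_in(t,'wrist')])
E
```

```text
2.3167 [ 0.56919234 -0.28184256  0.20099171] [ 36.  18. -15.  86.   5.  77. -60.]
foam_a_cutout [([0.5673, -0.2758, 0.0341], 0.85), ([0.4448, -0.5945, 0.0284], 0.47)]
foam_b_cutout []
case [([0.6358, -0.224, 0.035], 0.92), ([0.5668, -0.2793, 0.0375], 0.29)]
```

View pics/w1.png

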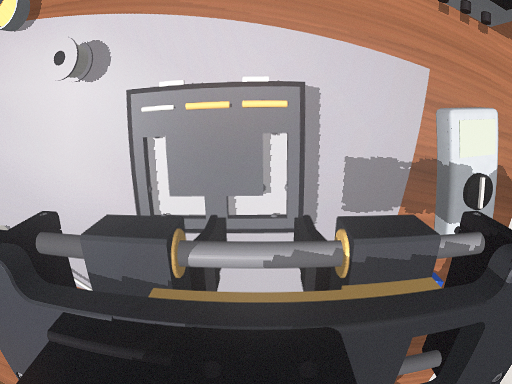

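```bash
cat >> h.py <<'E'
def rect(c,img,i,z,x0,x1,y0,y1,s=.00025):
    # rows: x decreasing downwards (x up), cols: y decreasing to right (y left)
    xs=np.arange(x1,x0,-s);ys=np.arange(y1,y0,-s)
    X,Y=np.meshgrid(xs,ys,indexing='ij'); uv=proj(c,np.stack([X,Y,0*X+z],-1),i).astype(np.float32)
    return cv2.remap(img,uv[...,0],uv[...,1],cv2.INTER_CUBIC)
E
python3 - <<'E'
from h import *
import pickle
p=cv2.imread("pics/w1.png");i=pickle.load(open("pics/w1.pkl","rb"));d=np.load("pics/w1.npy")
X=cloud('wrist',d,i);m=d>0
r=m&(abs(X[...,0]-.57)<.06)&(abs(X[...,1]+.27)<.06)
print(np.histogram(X[r][:,2],bins=np.arange(.01,.05,.002)))
g=rect('wrist',p,i,.036,.48,.64,-.36,-.20)
cv2.imwrite("pics/r1.png",g)
E
```

```text
(array([   0,    0,    0,    0,  134, 2128,  358,   34,   47,   52,   56,
        391, 5749,  934,    0,    0,    0,    0,    0]), array([0.01 , 0.012, 0.014, 0.016, 0.018, 0.02 , 0.022, 0.024, 0.026,
       0.028, 0.03 , 0.032, 0.034, 0.036, 0.038, 0.04 , 0.042, 0.044,
       0.046, 0.048]))
```

View pics/r1.png

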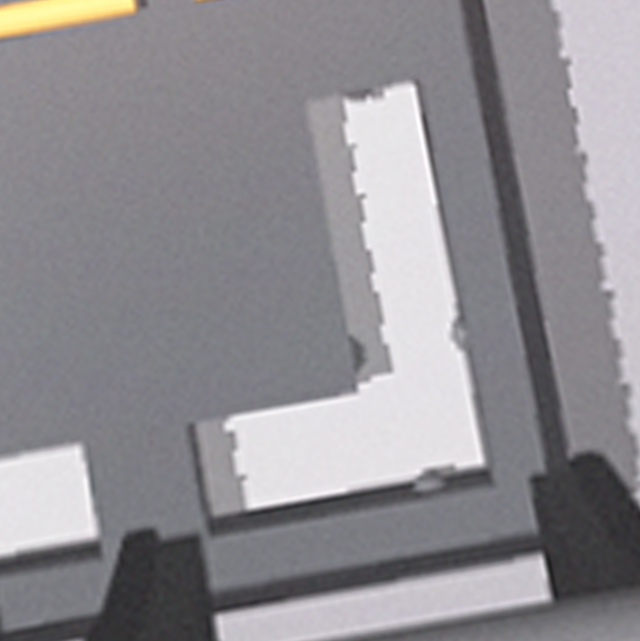

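```bash
cat > fit.py <<'E'
from h import *
T=np.array([(-41.5,-15.5),(61.5,-15.5),(61.5,13.5),(-12.5,13.5),(-12.5,57.5),(-41.5,57.5)])/1000
px=np.array([(492,484),(418,82),(305,98),(360,388),(192,425),(217,528)],float)
W=np.stack([.64-px[:,1]*.00025,-.20-px[:,0]*.00025],1)
a,b=T-T.mean(0),W-W.mean(0)
U,S,Vt=np.linalg.svd(a.T@b);R=(U@Vt).T
yaw=np.degrees(np.arctan2(R[1,0],R[0,0]));t=W.mean(0)-R@T.mean(0)
print(yaw,t,((W-(T@R.T+t))*1000).round(1),np.linalg.det(R))
p=cv2.imread("pics/r1.png");q=T@R.T+t
pp=np.stack([(-.20-q[:,1])/.00025,(.64-q[:,0])/.00025],1)
cv2.polylines(p,[pp.astype(np.int32)],True,(0,0,255),1)
cv2.imwrite("pics/r1f.png",p)
E
python3 fit.py
```

```text
10.820424316738944 [ 0.55747581 -0.30130707] [[-0.6  1.3]
 [-1.3  0.5]
 [ 0.2  0.3]
 [ 0.3  0.4]
 [-0.7 -0.8]
 [ 2.1 -1.6]] 0.9999999999999999
```

View pics/r1f.png

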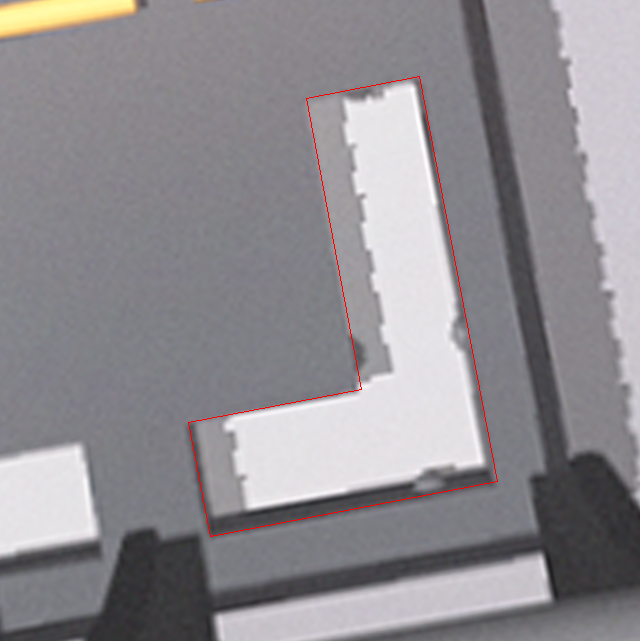

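```bash
python3 -c "
from h import *
print(row((.46,.33,.23),-12)); print(row((.52,.03,.23),-90))"
```

```text
[3.3, -29.1, -621.1, 0.01, -158.15, 0.04]
[-4.5, -29.0, -315.2, -0.02, -80.15, 0.03]
```

Call:
move_arm(moves=[[-4,-29,-315,0,-80,0],[-4,-29,-315,0,-80,0],[-4,-29,-315,0,-80,0],[-4,-29,-315,0,-80,0],[-4,-29,-315,0,-80,0],[-4,-29,-315,0,-80,0],[-4,-29,-315,0,-80,0],[-4,-29,-315,0,-80,0],[-4,-29,-315,0,-80,0],[3,-29,-621,0,-158,0],[3,-29,-621,0,-158,0],[3,-29,-621,0,-158,0],[3,-29,-621,0,-158,0],[3,-29,-621,0,-158,0],[3,-29,-621,0,-158,0],[3,-29,-621,0,-158,0],[3,-29,-621,0,-158,0],[3,-29,-621,0,-158,0],[3,-29,-621,0,-158,0],[3,-29,-621,0,-158,0]])

```text
time_s: 4.18
tool_pos: [0.4596, 0.3312, 0.23]
tool_rot: [-90.0, -0.0, -26.4]
force: [0.2, -0.5, -0.7]
grip_width: 0.0401
```

```bash
python3 -c "
from h import *
print(row((.46,.33,.23),-12))"
```

```text
[0.8, 0.0, -0.9, 0.01, -14.4, 0.01]
```

Call:
move_arm(moves=[[1,0,-1,0,-14.4,0],[1,0,-1,0,-14.4,0],[1,0,-1,0,-14.4,0],[1,0,-1,0,-14.4,0]])

```text
time_s: 4.52
tool_pos: [0.4604, 0.3293, 0.23]
tool_rot: [-90.0, -0.0, -12.6]
force: [0.9, 0.6, 0.7]
grip_width: 0.04
```

```bash
python3 - <<'E'
from h import *
import pickle
o=env.get_obs();print(o['time_s'],o['tool_pos'],o['tool_rot'],o['qpos'].round(0))
i=camera_info('wrist')
p,d=read_camera("wrist"); cv2.imwrite("pics/w2.png",p[:,:,::-1]); np.save("pics/w2.npy",d); pickle.dump(i,open("pics/w2.pkl","wb"))
X=cloud('wrist',d,i)
P=X[(d>0)&(X[...,0]>.37)&(X[...,0]<.57)&(X[...,1]>.2)&(X[...,1]<.4)&(X[...,2]<.1)]
T=P[(P[:,2]>.075)&(P[:,1]>.3)]
print("top",len(T),T.min(0).round(4),T.max(0).round(4),T.mean(0).round(4),cv2.minAreaRect((T[:,:2]*1000).astype(np.float32)))
L=P[(P[:,2]>.034)&(P[:,2]<.042)&(P[:,1]>.28)]
print("leg",len(L),L.mean(0).round(4),cv2.minAreaRect((L[:,:2]*1000).astype(np.float32)))
im=np.zeros((600,600),np.uint8)
for x,y,z in P[P[:,2]>.005]: cv2.circle(im,(int(600-(y-.2)*3000),int(600-(x-.37)*3000)),1,int(min(255,40+z*2500)),-1)
cv2.imwrite("pics/top_w.png",im)
E
```

```text
4.5167 [0.46040133 0.3292758  0.23004811] [-9.00059294e+01 -1.19897268e-02 -1.26243755e+01] [  9.  14. -54.  92.  11.  80.  30.]
top 311 [0.4241 0.3204 0.0756] [0.4517 0.3389 0.0834] [0.4376 0.3298 0.0811] ((437.8046569824219, 329.71270751953125), (13.297222137451172, 25.697872161865234), 77.43028259277344)
leg 723 [0.4826 0.3149 0.0366] ((468.96295166015625, 298.43292236328125), (59.85810470581055, 100.90451049804688), 76.71891021728516)
```

View pics/w2.png

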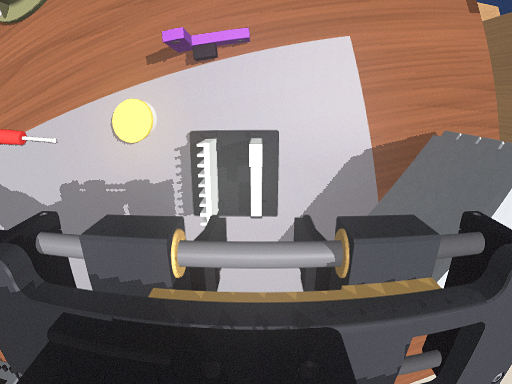

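View pics/top_w.png

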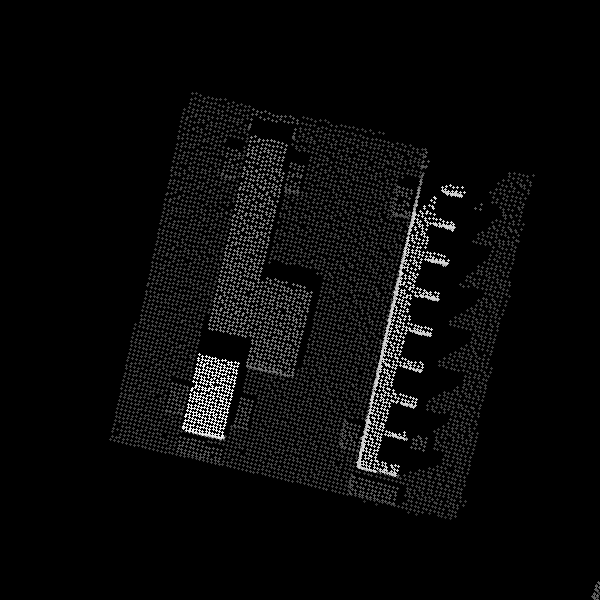

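```bash
python3 -c "
from h import *
print(row((.4378,.3297,.23),-12.7),row((.4378,.3297,.057),-12.7))"
```

```text
[-22.0, 0.0, -4.6, 0.01, 0.08, 0.01] [-22.0, 173.0, -4.6, 0.01, 0.08, 0.01]
```

Call:
move_arm(moves=[[-22,0,-4.6,0,0,0],[-22,30,-4.6,0,0,0],[-22,60,-4.6,0,0,0],[-22,90,-4.6,0,0,0],[-22,115,-4.6,0,0,0],[-22,135,-4.6,0,0,0],[-22,150,-4.6,0,0,0],[-22,162,-4.6,0,0,0],[-22,170,-4.6,0,0,0],[-22,173,-4.6,0,0,0],[-22,173,-4.6,0,0,0],[-22,173,-4.6,0,0,0]])

```text
time_s: 5.57
tool_pos: [0.438, 0.3306, 0.0578]
tool_rot: [-90.0, -0.1, -12.4]
force: [-0.3, 0.1, 0.2]
grip_width: 0.0397
```

Call:
move_arm(moves=[[0,0,0,0,0,0],[0,0,0,0,0,0],[0,0,0,0,0,0],[0,0,0,0,0,0],[0,0,0,0,0,0],[0,0,0,0,0,0],[0,0,0,0,0,0],[0,0,0,0,0,0]], claw=0, newtons=40)

```text
time_s: 6.23
tool_pos: [0.4376, 0.3301, 0.0572]
tool_rot: [-90.0, -0.0, -12.4]
force: [-0.2, -0.8, 1.7]
grip_width: 0.0132
```

Call:
move_arm(moves=[[0,-6,0,0,0,0],[0,-14,0,0,0,0],[0,-26,0,0,0,0],[0,-42,0,0,0,0],[0,-62,0,0,0,0],[0,-80,0,0,0,0],[0,-80,0,0,0,0]])

```text
time_s: 6.82
tool_pos: [0.4394, 0.3322, 0.1416]
tool_rot: [-89.7, -0.3, -12.3]
force: [-0.2, 1.6, -0.9]
grip_width: 0.0137
```

```bash
python3 - <<'E'
from h import *
print(env.get_obs()['grip_width'],row((.50,.08,.13),10),row((.50,.08,.049),10))
p,d=read_camera("side");cv2.imwrite("pics/s3.png",cv2.resize(p[200:350,100:300,::-1],None,fx=3,fy=3))
E
```

```text
0.013716113814213641 [113.0, 11.1, -233.5, -0.21, -22.35, 0.36] [112.6, 92.1, -233.9, -0.21, -22.35, 0.36]
```

View pics/s3.png

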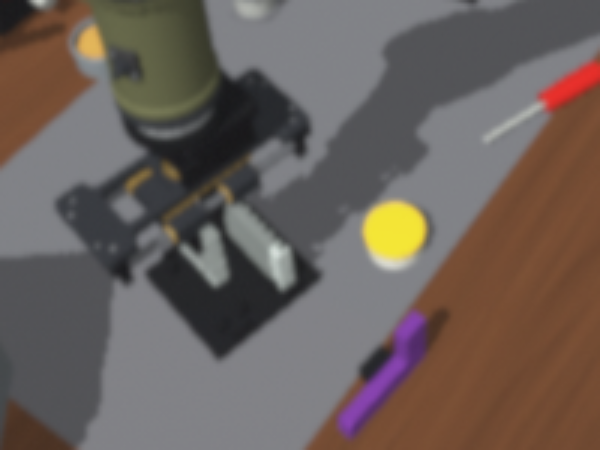

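Call:
move_arm(moves=[[15,5,-30,0,-5,0],[33,5,-68,0,-11,0],[52,5,-108,0,-17,0],[71,5,-148,0,-22,0],[90,5,-188,0,-22.4,0],[105,5,-220,0,-22.4,0],[113,8,-233.5,0,-22.4,0],[113,20,-233.5,0,-22.4,0],[113,40,-233.5,0,-22.4,0],[113,60,-233.5,0,-22.4,0],[113,75,-233.5,0,-22.4,0],[113,85,-233.5,0,-22.4,0],[113,88,-233.5,0,-22.4,0],[113,88,-233.5,0,-22.4,0],[113,88,-233.5,0,-22.4,0]])

```text
time_s: 8.12
tool_pos: [0.4982, 0.0782, 0.0494]
tool_rot: [-90.0, -0.0, 10.1]
force: [0.1, 0.4, -1.3]
grip_width: 0.0132
```

```bash
python3 - <<'E'
from h import *
p,d=read_camera("side");i=camera_info('side')
cv2.imwrite("pics/s4.png",cv2.resize(p[140:300,130:330,::-1],None,fx=3,fy=3))
X=cloud('side',d)
o=env.get_obs();print(o['tool_pos'],o['tool_rot'],o['force'])
P=X[(d>0)&(X[...,0]>.42)&(X[...,0]<.62)&(X[...,1]>.02)&(X[...,1]<.14)]
for z0 in np.arange(.002,.1,.006):
    Q=P[(P[:,2]>z0)&(P[:,2]<z0+.006)]
    if len(Q): print(round(z0,3),len(Q),Q.min(0).round(3),Q.max(0).round(3))
E
```

```text
[0.49860095 0.07814772 0.04980454] [-9.00127762e+01 -7.59837982e-02  1.00561454e+01] [-0.0888054   0.57787376 -0.26453145]
0.002 214 [0.42  0.02  0.002] [0.62  0.14  0.008]
0.008 23 [0.485 0.072 0.008] [0.579 0.101 0.013]
0.014 11 [0.484 0.07  0.015] [0.507 0.088 0.02 ]
0.02 6 [0.484 0.07  0.022] [0.503 0.087 0.025]
0.026 11 [0.484 0.069 0.027] [0.502 0.088 0.03 ]
0.032 9 [0.485 0.084 0.032] [0.502 0.087 0.037]
0.038 8 [0.484 0.071 0.038] [0.499 0.087 0.044]
0.044 6 [0.485 0.077 0.045] [0.502 0.088 0.048]
0.05 7 [0.483 0.076 0.05 ] [0.49  0.086 0.054]
0.056 3 [0.484 0.075 0.057] [0.486 0.083 0.059]
0.062 11 [0.485 0.063 0.063] [0.496 0.095 0.068]
0.068 13 [0.484 0.071 0.068] [0.492 0.094 0.074]
0.074 5 [0.484 0.078 0.074] [0.487 0.094 0.079]
0.08 3 [0.485 0.088 0.082] [0.487 0.093 0.085]
0.086 1 [0.486 0.088 0.089] [0.486 0.088 0.089]
```

View pics/s4.png

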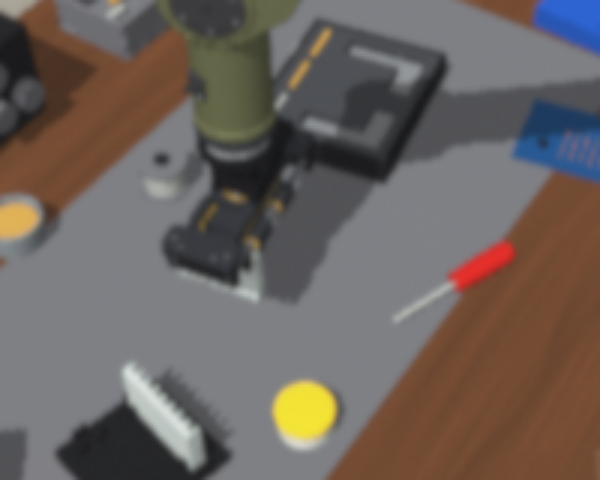

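Call:
move_arm(moves=[[0,1.5,0,0,0,0],[0,3,0,0,0,0],[0,4,0,0,0,0],[0,4,0,0,0,0],[0,4,0,0,0,0]])

```text
time_s: 8.58
tool_pos: [0.4982, 0.0778, 0.0452]
tool_rot: [-90.0, -0.0, 10.0]
force: [1.3, 0.1, -1.7]
grip_width: 0.0136
```

Call:
move_arm(moves=[[0,0.6,0,0,0,0],[0,1.2,0,0,0,0],[0,1.2,0,0,0,0],[0,1.2,0,0,0,0]])

```text
time_s: 8.92
tool_pos: [0.4982, 0.0777, 0.0451]
tool_rot: [-90.1, 0.0, 10.0]
force: [-5.2, -1.2, 9.9]
grip_width: 0.0136
```

Call:
move_arm(moves=[[0,-1,0,0,0,0],[0,-1,0,0,0,0]])

```text
time_s: 9.08
tool_pos: [0.4982, 0.0779, 0.0452]
tool_rot: [-90.0, -0.0, 10.0]
force: [-0.9, -0.3, 5.0]
grip_width: 0.0139
```

Call:
move_arm(moves=[[0,0,0,0,0,0],[0,0,0,0,0,0],[0,0,0,0,0,0],[0,0,0,0,0,0],[0,-15,0,0,0,0],[0,-40,0,0,0,0],[0,-75,0,0,0,0],[0,-100,0,0,0,0],[0,-100,0,0,0,0],[0,-100,0,0,0,0]], claw=40)

```text
time_s: 9.92
tool_pos: [0.4991, 0.0779, 0.1461]
tool_rot: [-90.1, -0.2, 10.0]
force: [-0.8, 0.1, 0.2]
grip_width: 0.0401
```

```bash
python3 - <<'E'
from h import *
import pickle
o=env.get_obs();print(o['time_s'],o['tool_pos'],o['tool_rot'],o['qpos'].round(0))
i=camera_info('wrist')
p,d=read_camera("wrist"); cv2.imwrite("pics/w3.png",p[:,:,::-1])
X=cloud('wrist',d,i)
P=X[(d>0)&(X[...,0]>.42)&(X[...,0]<.65)&(X[...,1]>.0)&(X[...,1]<.2)&(X[...,2]<.1)]
T=P[(P[:,2]>.055)]
print("top",len(T),T.mean(0).round(4),cv2.minAreaRect((T[:,:2]*1000).astype(np.float32)))
E
```

```text
9.9167 [0.49908828 0.07787483 0.14613986] [-90.07256837  -0.17957982  10.02233375] [ 36.   7. -51. 107.   6.  69.  84.]
top 504 [0.4976 0.0776 0.0682] ((499.08941650390625, 77.63593292236328), (26.20841407775879, 14.352952003479004), 10.167756080627441)
```

View pics/w3.png

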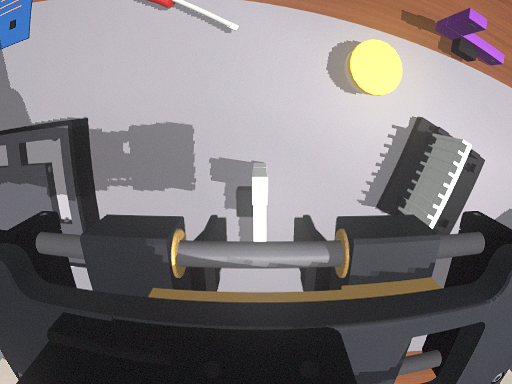

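Call:
move_arm(moves=[[0,0,-20,0,0,0],[0,0,-45,0,0,0],[0,0,-45,0,0,0],[0,0,-45,0,0,0],[0,20,-45,0,0,0],[0,50,-45,0,0,0],[0,75,-45,0,0,0],[0,90,-45,0,0,0],[0,90,-45,0,0,0],[0,90,-38,0,0,0],[0,90,-32,0,0,0],[0,90,-27,0,0,0],[0,90,-24,0,0,0]], claw=0, newtons=10)

```text
time_s: 11.05
tool_pos: [0.5028, 0.0558, 0.0561]
tool_rot: [-90.0, -0.1, 10.1]
force: [0.3, -0.1, 0.2]
grip_width: 0.0009
```

Call:
move_arm(moves=[[0,0,2,0,0,0],[0,0,4,0,0,0],[0,0,6,0,0,0],[0,0,8,0,0,0],[0,0,10,0,0,0],[0,0,12,0,0,0],[0,0,14,0,0,0],[0,0,16,0,0,0],[0,0,18,0,0,0],[0,0,20,0,0,0],[0,0,22,0,0,0],[0,0,24,0,0,0],[0,0,26,0,0,0],[0,0,28,0,0,0],[0,0,30,0,0,0],[0,0,32,0,0,0],[0,0,32,0,0,0]])

```text
time_s: 12.47
tool_pos: [0.4964, 0.0863, 0.0549]
tool_rot: [-90.0, -0.0, 10.1]
force: [0.3, -0.3, 0.1]
grip_width: 0.0002
```

```bash
python3 - <<'E'
from h import *
p,d=read_camera("side");cv2.imwrite("pics/s5.png",cv2.resize(p[140:300,130:330,::-1],None,fx=3,fy=3))
p,d=read_camera("wrist");cv2.imwrite("pics/w5.png",p[:,:,::-1])
E
```

```text
(no output)
```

View pics/s5.png

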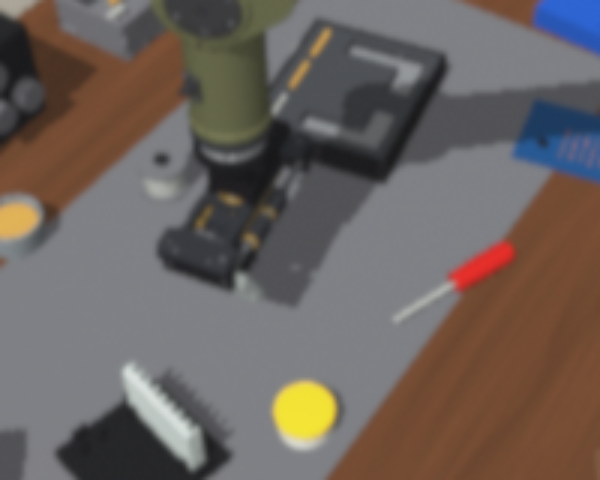

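View pics/w5.png

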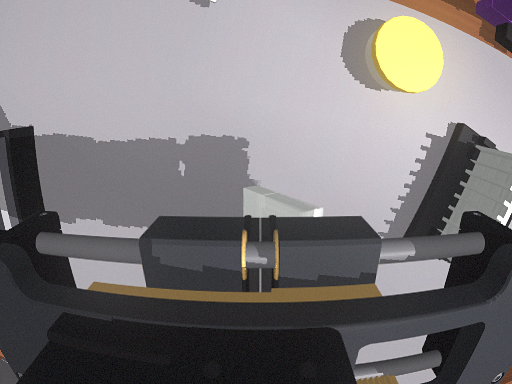

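```bash
python3 -c "
from h import *
print(row((.53,.11,.2),-80),row((.53,.11,.2),-169))"
```

```text
[37.2, -145.2, 18.0, 0.01, 90.05, 0.0] [37.2, -145.2, 18.0, 0.0, 179.05, 0.01]
```

Call:
move_arm(moves=[[0,-30,0,0,0,0],[5,-70,2,0,6,0],[10,-110,5,0,13,0],[20,-145,10,0,20,0],[37,-145,18,0,90,0],[37,-145,18,0,90,0],[37,-145,18,0,90,0],[37,-145,18,0,90,0],[37,-145,18,0,90,0],[37,-145,18,0,90,0],[37,-145,18,0,90,0],[37,-145,18,0,90,0],[37,-145,18,0,90,0],[37,-145,18,0,90,0]], claw=50, newtons=40)

```text
time_s: 13.73
tool_pos: [0.5298, 0.1097, 0.1997]
tool_rot: [-90.0, -0.0, -80.3]
force: [-0.7, 0.2, -0.5]
grip_width: 0.0501
```

```bash
python3 -c "
from h import *
print(row((.53,.11,.2),-169))"
```

```text
[-0.3, -0.3, 0.3, 0.0, 88.68, 0.02]
```

Call:
move_arm(moves=[[0,0,0,0,89,0],[0,0,0,0,89,0],[0,0,0,0,89,0],[0,0,0,0,89,0],[0,0,0,0,89,0],[0,0,0,0,89,0],[0,0,0,0,89,0],[0,0,0,0,89,0],[0,0,0,0,89,0],[0,0,0,0,89,0],[0,0,0,0,89,0],[0,0,0,0,89,0],[0,0,0,0,89,0],[0,0,0,0,89,0]])

```text
time_s: 14.9
tool_pos: [0.5298, 0.1097, 0.1998]
tool_rot: [-90.0, -0.0, -169.0]
force: [-0.2, -0.8, -0.2]
grip_width: 0.0499
```

```bash
cat > look.py <<'E'
from h import *
import pickle,sys
n=sys.argv[1]
o=env.get_obs();print(o['time_s'],o['tool_pos'],o['tool_rot'],o['qpos'].round(0))
i=camera_info('wrist')
p,d=read_camera("wrist"); cv2.imwrite(f"pics/{n}.png",p[:,:,::-1]);np.save(f"pics/{n}.npy",d); pickle.dump(i,open(f"pics/{n}.pkl","wb"))
E
python3 look.py w6; python3 - <<'E'
from h import *
import pickle
d=np.load("pics/w6.npy");i=pickle.load(open("pics/w6.pkl","rb"))
X=cloud('wrist',d,i)
P=X[(d>0)&(X[...,0]>.42)&(X[...,0]<.65)&(X[...,1]>.0)&(X[...,1]<.21)&(X[...,2]<.1)]
T=P[(P[:,2]>.025)]
print("block",len(T),T.mean(0).round(4),cv2.minAreaRect((T[:,:2]*1000).astype(np.float32)))
T=P[(P[:,2]>.008)&(P[:,2]<.02)]
print("plate",len(T),T.mean(0).round(4),cv2.minAreaRect((T[:,:2]*1000).astype(np.float32)))
E
```

```text
14.9 [0.52980718 0.10970979 0.19975696] [-8.99863614e+01 -8.24988162e-03 -1.69041306e+02] [ 18.   8. -36.  98.   5.  75. -97.]
block 378 [0.5235 0.1036 0.0311] ((583.890869140625, 63.85145568847656), (31.24602508544922, 178.77572631835938), 56.626426696777344)
plate 1962 [0.5213 0.1152 0.0132] ((528.27880859375, 125.66575622558594), (100.35041046142578, 68.66741180419922), 9.403804779052734)
```

View pics/w6.png

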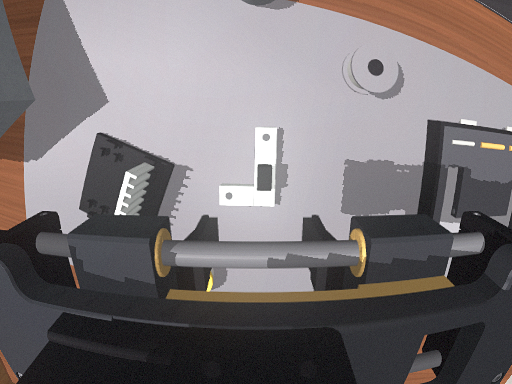

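```bash
python3 - <<'E'
from h import *
import pickle
d=np.load("pics/w6.npy");i=pickle.load(open("pics/w6.pkl","rb"))
X=cloud('wrist',d,i)
P=X[(d>0)&(abs(X[...,0]-.525)<.08)&(abs(X[...,1]-.12)<.07)&(X[...,2]<.1)]
T=P[(P[:,2]>.028)]
print("block",len(T),T.mean(0).round(4),cv2.minAreaRect((T[:,:2]*1000).astype(np.float32)))
T=P[(P[:,2]>.010)&(P[:,2]<.017)]
print("plate",cv2.minAreaRect((T[:,:2]*1000).astype(np.float32)))
print(row((.5225,.1033,.06),-170.5),row((.5225,.1033,.0265),-170.5))
E
```

```text
block 373 [0.5227 0.1042 0.0311] ((522.6243286132812, 104.22933197021484), (28.994279861450195, 17.946577072143555), 10.208552360534668)
plate ((528.27880859375, 125.66575622558594), (100.35041046142578, 68.66741180419922), 9.403804779052734)
[8.3, 139.7, 4.9, -0.01, 1.61, 0.01] [8.3, 173.2, 4.9, -0.01, 1.61, 0.01]
```

Call:
move_arm(moves=[[8.3,35,4.4,0,1,0],[8.3,75,4.4,0,1.4,0],[8.3,110,4.4,0,1.4,0],[8.3,140,4.4,0,1.4,0],[8.3,158,4.4,0,1.4,0],[8.3,168,4.4,0,1.4,0],[8.3,173,4.4,0,1.4,0],[8.3,173,4.4,0,1.4,0],[8.3,173,4.4,0,1.4,0]])

```text
time_s: 15.7
tool_pos: [0.5235, 0.1042, 0.0279]
tool_rot: [-90.0, 0.1, -170.3]
force: [0.7, 0.1, 0.1]
grip_width: 0.0501
```

Call:
move_arm(moves=[[0,0,0,0,0,0],[0,0,0,0,0,0],[0,0,0,0,0,0],[0,0,0,0,0,0],[0,0,0,0,0,0],[0,0,0,0,0,0],[0,0,0,0,0,0],[0,0,0,0,0,0],[0,0,0,0,0,0]], claw=0, newtons=45)

```text
time_s: 16.45
tool_pos: [0.5225, 0.104, 0.0268]
tool_rot: [-90.0, -0.0, -170.4]
force: [0.2, 0.3, 0.6]
grip_width: 0.0025
```

Call:
move_arm(moves=[[0,-6,0,0,0,0],[0,-20,0,0,0,0],[0,-45,0,0,0,0],[0,-75,0,0,0,0],[0,-90,0,0,0,0],[0,-90,0,0,0,0],[0,-90,0,0,0,0]])

```text
time_s: 17.03
tool_pos: [0.5232, 0.1041, 0.1179]
tool_rot: [-90.0, 0.1, -170.4]
force: [-0.3, -0.5, -0.5]
grip_width: 0.0004
```

```bash
python3 look.py w7
```

```text
17.0333 [0.5232221  0.10406864 0.1179204 ] [-8.99639388e+01  1.28536880e-01 -1.70361333e+02] [  18.   11.  -35.  105.    7.   66. -100.]
```

View pics/w7.png

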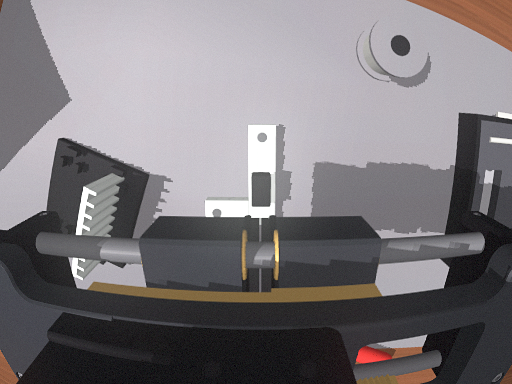

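```bash
cat > meas.py <<'E'
from h import *
import pickle,sys
n=sys.argv[1]
d=np.load(f"pics/{n}.npy");i=pickle.load(open(f"pics/{n}.pkl","rb"))
X=cloud('wrist',d,i)
R=(d>0)&(abs(X[...,0]-.525)<.08)&(abs(X[...,1]-.12)<.07)&(X[...,2]<.06)
P=X[R]
v,u=np.nonzero(R&(X[...,2]>.028)); print("px",u.min(),u.max(),v.min(),v.max())
T=P[(P[:,2]>.028)]
print("block",len(T),T.mean(0).round(4),cv2.minAreaRect((T[:,:2]*1000).astype(np.float32)))
T=P[(P[:,2]>.010)&(P[:,2]<.017)]
print("plate",T.mean(0),cv2.minAreaRect((T[:,:2]*1000).astype(np.float32)))
print(proj('wrist',np.array([[.5225,.104,.032],[.5225,.104,0]]),i))
print(np.histogram(P[:,2],bins=np.arange(-.002,.06,.004)))
E
python3 meas.py w7; python3 meas.py w6
python3 - <<'E'
from h import *
p,d=read_camera("side");cv2.imwrite("pics/s7.png",cv2.resize(p[140:300,130:330,::-1],None,fx=3,fy=3))
p,d=read_camera("scene");cv2.imwrite("pics/c7.png",cv2.resize(p[180:320,180:350,::-1],None,fx=4,fy=4))
E
```

```text
px 251 270 175 206
block 629 [0.5228 0.104  0.0311] ((522.3076171875, 103.75102233886719), (29.640766143798828, 17.46958351135254), 9.284085273742676)
plate [0.53060578 0.11431395 0.01319312] ((532.468017578125, 126.88861846923828), (91.94277954101562, 69.67121124267578), 9.390480041503906)
[[260.32206793 190.99063033]
 [260.24277086 182.65312615]]
(array([12838,    60,    52,  2252,   340,    17,    14,    57,   583,
           0,     0,     0,     0,     0,     0]), array([-0.002,  0.002,  0.006,  0.01 ,  0.014,  0.018,  0.022,  0.026,
        0.03 ,  0.034,  0.038,  0.042,  0.046,  0.05 ,  0.054,  0.058]))
px 256 271 166 190
block 373 [0.5227 0.1042 0.0311] ((522.6243286132812, 104.22933197021484), (28.994279861450195, 17.946577072143555), 10.208552360534668)
plate [0.52130816 0.11508805 0.01318995] ((528.27880859375, 125.66575622558594), (100.35041046142578, 68.66741180419922), 9.403804779052734)
[[263.82132634 178.5369613 ]
 [263.48319166 172.92973474]]
(array([10355,    56,    33,  1622,   320,     3,    13,    41,   335,
           0,     0,     0,     0,     0,     0]), array([-0.002,  0.002,  0.006,  0.01 ,  0.014,  0.018,  0.022,  0.026,
        0.03 ,  0.034,  0.038,  0.042,  0.046,  0.05 ,  0.054,  0.058]))
```

View pics/s7.png

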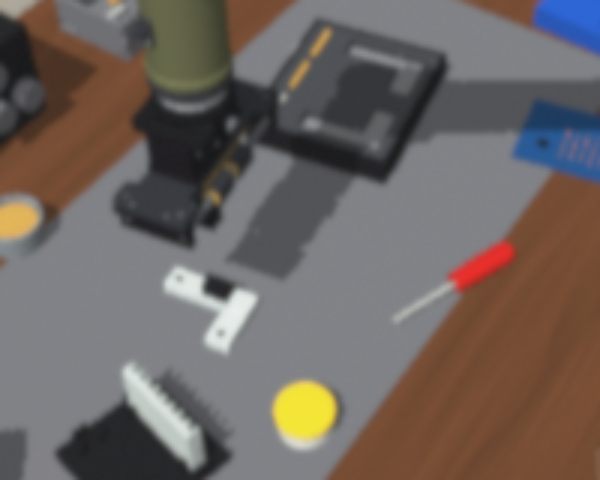

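View pics/c7.png

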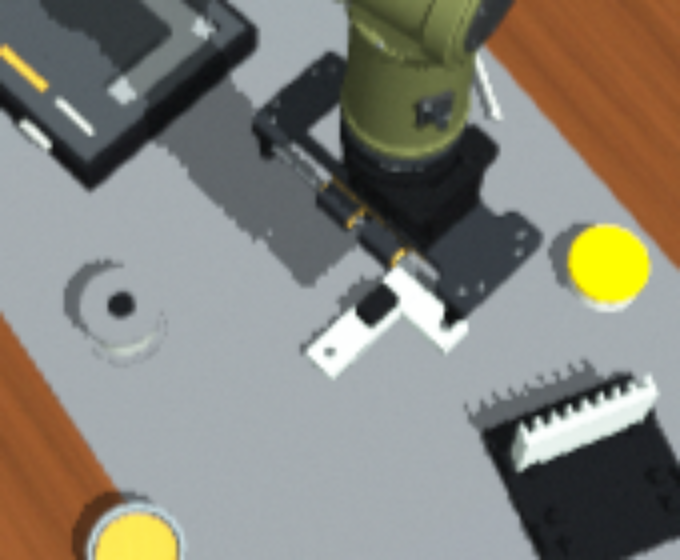

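```bash
python3 - <<'E'
from h import *
o=env.get_obs();print(o['tool_pos'],o['grip_width'])
for c in ["scene","side"]:
    p,d=read_camera(c);X=cloud(c,d)
    r=(d>0)&(abs(X[...,0]-.523)<.06)&(abs(X[...,1]-.104)<.11)&(X[...,2]>.05)&(X[...,2]<.3)
    P=X[r]
    for z0 in np.arange(.05,.22,.01):
        Q=P[(P[:,2]>z0)&(P[:,2]<=z0+.01)]
        if len(Q): print(c,round(z0,3),len(Q),Q.min(0).round(3),Q.max(0).round(3))
    uv=proj(c,np.array([[.523,.104,.107],[.523,.104,.118],[.523,.104,.177]]));print(uv.round(0))
    u,v=uv[0].astype(int); g=p[v-50:v+40,u-50:u+50,::-1].copy()
    for q in uv: cv2.circle(g,(int(q[0]-u+50),int(q[1]-v+50)),1,(0,0,255),-1)
    cv2.imwrite(f"pics/z_{c}.png",cv2.resize(g,None,fx=6,fy=6,interpolation=cv2.INTER_CUBIC))
E
```

```text
[0.52148215 0.10367249 0.11554376] 0.0007880030354547929
scene 0.18 3 [0.533 0.097 0.183] [0.536 0.101 0.187]
scene 0.19 2 [0.537 0.101 0.198] [0.544 0.192 0.2  ]
scene 0.2 36 [0.533 0.028 0.201] [0.572 0.196 0.21 ]
scene 0.21 165 [0.538 0.019 0.21 ] [0.573 0.199 0.22 ]
[[275. 245.]
 [275. 243.]
 [276. 234.]]
side 0.12 3 [0.51  0.111 0.129] [0.522 0.115 0.13 ]
side 0.13 18 [0.509 0.096 0.131] [0.522 0.114 0.14 ]
side 0.14 11 [0.508 0.098 0.141] [0.517 0.115 0.15 ]
side 0.15 10 [0.508 0.099 0.152] [0.513 0.115 0.16 ]
side 0.16 3 [0.508 0.114 0.164] [0.523 0.118 0.168]
side 0.17 2 [0.515 0.118 0.17 ] [0.519 0.118 0.173]
side 0.19 19 [0.477 0.02  0.195] [0.538 0.196 0.2  ]
side 0.2 116 [0.47  0.016 0.2  ] [0.543 0.197 0.21 ]
side 0.21 160 [0.469 0.012 0.21 ] [0.538 0.2   0.22 ]
[[200. 219.]
 [199. 216.]
 [198. 203.]]
```

View pics/z_scene.png

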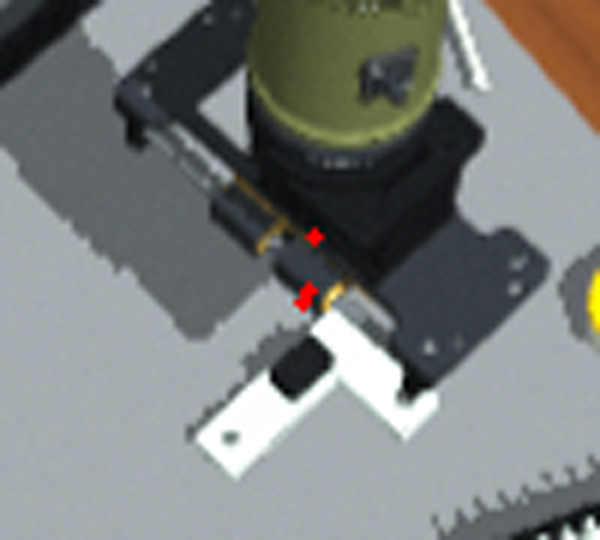

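View pics/z_side.png

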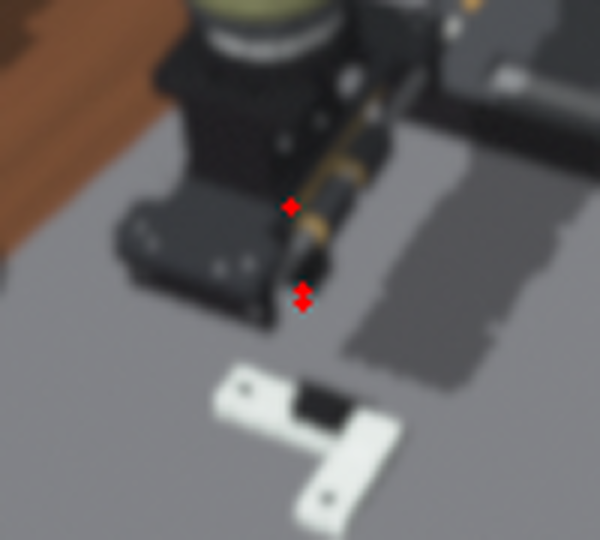

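The gripper closed on nothing. Side-camera depth puts the real fingertips about 12 mm above the reported TCP, and the same offset showed up while the bracket was held. The fingers therefore passed above the block. The bracket hasn't moved, so I'll reopen and go lower, watching the force.

Call:
move_arm(moves=[[0,0,0,0,0,0],[0,0,0,0,0,0],[0,0,0,0,0,0],[0,25,0,0,0,0],[0,55,0,0,0,0],[0,80,0,0,0,0],[0,92,0,0,0,0],[0,98,0,0,0,0],[0,102,0,0,0,0],[0,105,0,0,0,0],[0,105,0,0,0,0]], claw=50)

```text
time_s: 18.2
tool_pos: [0.5232, 0.1042, 0.0124]
tool_rot: [-90.0, 0.1, -170.4]
force: [0.1, 0.3, -0.2]
grip_width: 0.0496
```

```bash
cat > tip.py <<'E'
from h import *
o=env.get_obs();print(o['time_s'],o['tool_pos'],o['grip_width'],o['force'])
tp=o['tool_pos']
p,d=read_camera("side");X=cloud("side",d)
r=(d>0)&(abs(X[...,0]-tp[0])<.06)&(abs(X[...,1]-tp[1])<.11)
g=p[v0:v0+90,u0:u0+110,::-1] if 0 else p
u,v=proj("side",tp).astype(int)
cv2.imwrite("pics/ztip.png",cv2.resize(p[v-55:v+45,u-60:u+60,::-1],None,fx=6,fy=6,interpolation=cv2.INTER_CUBIC))
E
python3 tip.py
```

```text
18.2 [0.52321458 0.10415261 0.01243092] 0.049619824587041846 [ 0.09890312  0.30321171 -0.23020794]
```

View pics/ztip.png

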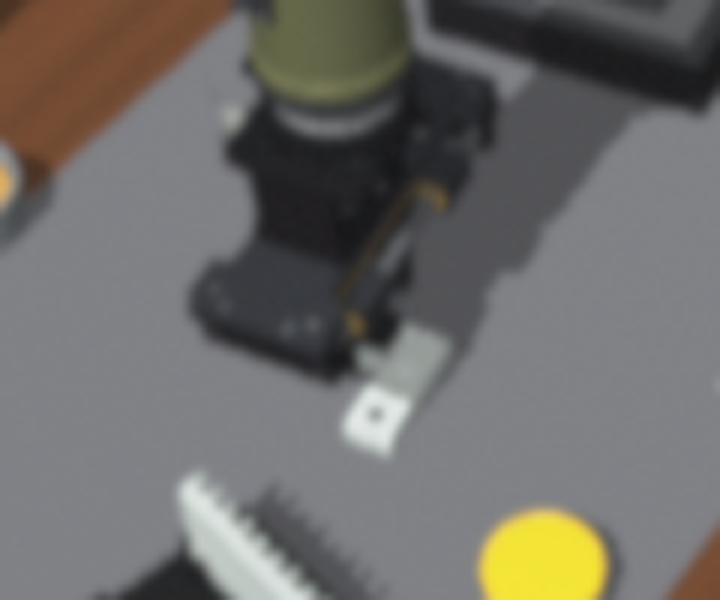

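Call:
move_arm(moves=[[0,3,0,0,0,0],[0,6,0,0,0,0],[0,6.5,0,0,0,0],[0,6.5,0,0,0,0]])

```text
time_s: 18.58
tool_pos: [0.5224, 0.1039, 0.0052]
tool_rot: [-90.0, -0.0, -170.4]
force: [-0.3, -0.2, -0.3]
grip_width: 0.0499
```

Call:
move_arm(moves=[[0,0,0,0,0,0],[0,0,0,0,0,0],[0,0,0,0,0,0],[0,0,0,0,0,0],[0,0,0,0,0,0],[0,0,0,0,0,0],[0,0,0,0,0,0]], claw=0, newtons=45)

```text
time_s: 19.17
tool_pos: [0.5225, 0.1039, 0.0053]
tool_rot: [-90.0, -0.0, -170.4]
force: [0.2, -0.2, 0.4]
grip_width: 0.0174
```

```bash
python3 -c "
from h import *
print(row((.5225,.104,.1),-169.6),row((.465,-.31,.12),-169.6))"
```

```text
[0.0, -94.7, -0.1, -0.01, -0.76, 0.0] [126.0, -114.6, 398.4, -0.01, -0.76, 0.0]
```

Call:
move_arm(moves=[[0,-6,0,0,0,0],[0,-20,0,0,0,0],[0,-45,0,0,0,0],[0,-75,0,0,0,0],[0,-100,8,0,0,0],[10,-115,40,0,-0.8,0],[25,-115,78,0,-0.8,0],[40,-115,116,0,-0.8,0],[53,-115,155,0,-0.8,0],[66,-115,194,0,-0.8,0],[79,-115,233,0,-0.8,0],[92,-115,272,0,-0.8,0],[105,-115,310,0,-0.8,0],[116,-115,348,0,-0.8,0],[123,-115,380,0,-0.8,0],[126,-115,398,0,-0.8,0],[126,-115,398,0,-0.8,0],[126,-115,398,0,-0.8,0],[126,-115,398,0,-0.8,0]])

```text
time_s: 20.75
tool_pos: [0.4652, -0.3079, 0.1202]
tool_rot: [-90.1, -0.0, -169.5]
force: [-0.0, 0.6, -2.2]
grip_width: 0.0175
```

```bash
python3 look.py w8; python3 - <<'E'
from h import *
import pickle
p=cv2.imread("pics/w8.png");i=pickle.load(open("pics/w8.pkl","rb"));d=np.load("pics/w8.npy")
cv2.imwrite("pics/r8.png",rect('wrist',p,i,.036,.49,.64,-.35,-.20))
print(env.get_obs()['grip_width'])
E
```

```text
20.75 [ 0.46516452 -0.30789265  0.12018111] [-9.00816976e+01 -1.32714553e-03 -1.69481118e+02] [ 46.  12. -17. 102.   4.  66. -52.]
0.017714731125046634
```

View pics/w8.png

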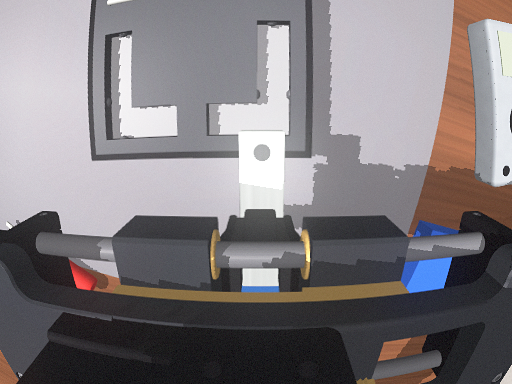

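View pics/r8.png

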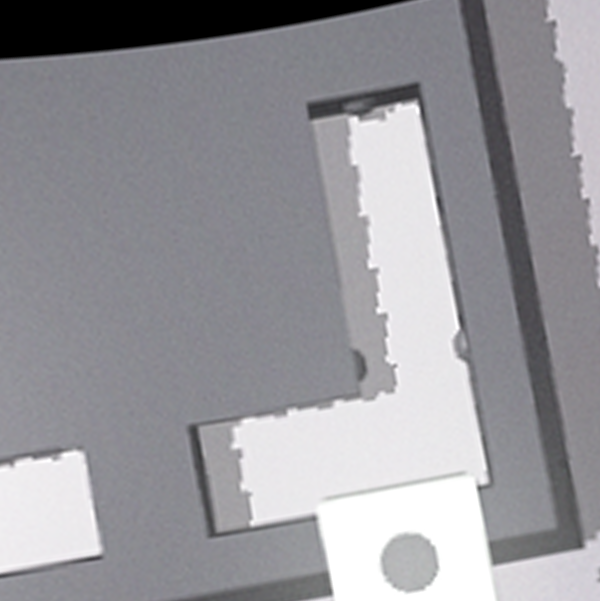

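```bash
cat > fit2.py <<'E'
from h import *
T=np.array([(-41.5,-15.5),(61.5,-15.5),(61.5,13.5),(-12.5,13.5),(-12.5,57.5),(-41.5,57.5)])/1000
px=np.array([(418,84),(308,102),(358,397),(190,428),(212,537)],float);K=T[1:]
W=np.stack([.64-px[:,1]*.00025,-.20-px[:,0]*.00025],1)
a,b=K-K.mean(0),W-W.mean(0)
U,S,Vt=np.linalg.svd(a.T@b);R=(U@Vt).T
yaw=np.degrees(np.arctan2(R[1,0],R[0,0]));t=W.mean(0)-R@K.mean(0)
print(yaw,t.round(4),((W-(K@R.T+t))*1000).round(1).tolist())
p=cv2.imread("pics/r8.png")
def dr(T,R,t,c):
    q=T@R.T+t;pp=np.stack([(-.20-q[:,1])/.00025,(.64-q[:,0])/.00025],1)
    cv2.polylines(p,[np.round(pp*16).astype(np.int32)],True,c,1,cv2.LINE_AA,4)
dr(T,R,t,(0,0,255))
cv2.imwrite("pics/r8f.png",p)
E
python3 fit2.py
```

```text
10.682091283277352 [ 0.5562 -0.3013] [[-0.5, 0.6], [0.4, -0.4], [-0.6, 0.8], [-0.2, -0.4], [1.0, -0.6]]
```

View pics/r8f.png

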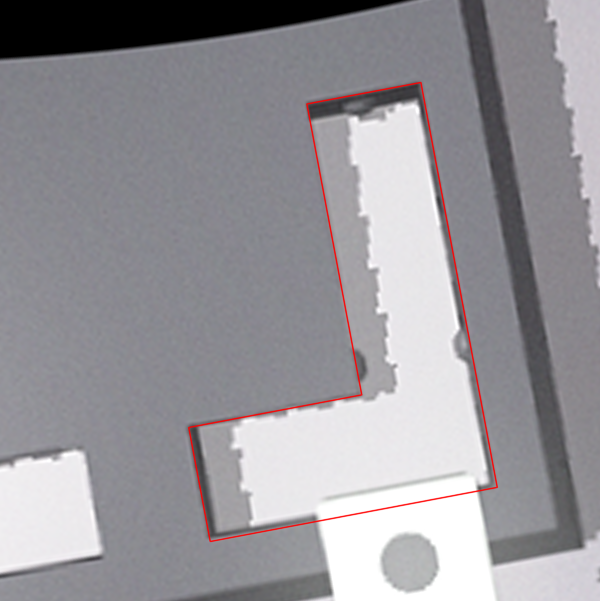

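```bash
python3 - <<'E'
from h import *
import pickle
p=cv2.imread("pics/w8.png");i=pickle.load(open("pics/w8.pkl","rb"));d=np.load("pics/w8.npy")
X=cloud('wrist',d,i)
r=(d>0)&(abs(X[...,2]-.128)<.006); v,u=np.nonzero(r); k=v<185; P=X[v[k],u[k]]
print(len(P),P.mean(0))
rr=cv2.minAreaRect((P[:,:2]*1000).astype(np.float32));print(rr)
tp=np.array([.46516,-.30789]);a=np.radians(10.52);R=np.array([[np.cos(a),-np.sin(a)],[np.sin(a),np.cos(a)]])
L=(P[:,:2]-tp)@R*1000   # in bracket frame if origin=TCP
print("end x",np.percentile(L[:,0],99.5),"y lo/hi",np.percentile(L[:,1],[.5,99.5]))
for x0 in (30,38,46,54):
    q=L[(L[:,0]>x0)&(L[:,0]<x0+6)]; 
    if len(q): print(x0,q[:,1].min().round(2),q[:,1].max().round(2))
cv2.imwrite("pics/r8b.png",rect('wrist',p,i,.1289,.46,.56,-.34,-.26))
E
```

```text
2451 [ 0.50894521 -0.29999336  0.12801285]
((508.6272277832031, -299.9575500488281), (30.741939544677734, 26.25871467590332), 10.41077709197998)
end x 59.44920224732287 y lo/hi [-13.04410573  12.53334587]
30 -12.82 12.65
38 -13.26 12.47
46 -13.12 12.98
54 -13.05 12.36
```

View pics/r8b.png

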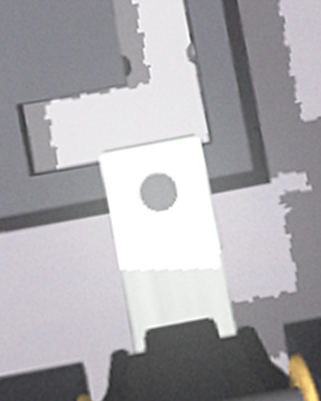

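```bash
python3 -c "
from h import *
print(row((.5568,-.3016,.12),-169.4),row((.5568,-.3016,.05),-169.4))"
```

```text
[-90.9, 0.3, 11.0, 0.06, -0.02, -0.0] [-90.9, 70.3, 11.0, 0.06, -0.02, -0.0]
```

Call:
move_arm(moves=[[-20,0,3,0,0,0],[-50,0,7,0,0,0],[-80,0,10,0,0,0],[-90.9,0,11,0,0,0],[-90.9,10,11,0,0,0],[-90.9,30,11,0,0,0],[-90.9,50,11,0,0,0],[-90.9,65,11,0,0,0],[-90.9,70,11,0,0,0],[-90.9,70,11,0,0,0],[-90.9,70,11,0,0,0],[-90.9,70,11,0,0,0]])

```text
time_s: 21.8
tool_pos: [0.5569, -0.3042, 0.0517]
tool_rot: [-89.9, 0.1, -169.6]
force: [0.7, -0.1, -0.6]
grip_width: 0.0175
```

```bash
python3 look.py w9; python3 -c "
from h import *
o=env.get_obs();print(o['force'],o['grip_width']);print(row((.5568,-.3016,.05),-169.4))"
```

```text
21.8 [ 0.55688842 -0.30417902  0.05171099] [-8.99146185e+01  8.12998085e-02 -1.69553139e+02] [ 40.  24. -18.  95.   8.  62. -59.]
[-0.08030066  0.2796964  -2.75109901] 0.017295134512815946
[-0.2, 1.9, -2.7, -0.1, -0.16, -0.1]
```

View pics/w9.png

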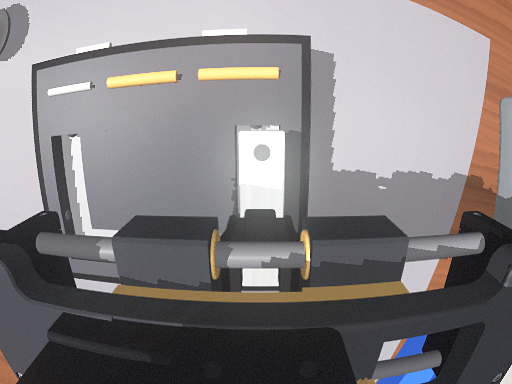

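Call:
move_arm(moves=[[0,0,-2.6,0,-0.15,0],[0,0,-2.6,0,-0.15,0],[0,0,-2.6,0,-0.15,0],[0,0,-2.6,0,-0.15,0]])

```text
time_s: 22.18
tool_pos: [0.556, -0.3013, 0.0507]
tool_rot: [-90.0, 0.0, -169.4]
force: [0.2, 0.4, -1.4]
grip_width: 0.0175
```

```bash
python3 look.py w10; python3 - <<'E'
from h import *
import pickle
print(row((.5568,-.3016,.05),-169.4))
p=cv2.imread("pics/w10.png");i=pickle.load(open("pics/w10.pkl","rb"));d=np.load("pics/w10.npy")
a=rect('wrist',p,i,.036,.55,.65,-.35,-.25);b=rect('wrist',p,i,.059,.55,.65,-.35,-.25)
cv2.imwrite("pics/r10.png",np.hstack([a,b]))
E
```

```text
22.1833 [ 0.55600579 -0.30131997  0.05068748] [-8.99743492e+01  1.74605893e-02 -1.69402324e+02] [ 40.  24. -18.  95.   8.  62. -59.]
[-0.8, 0.6, 0.4, -0.02, -0.01, -0.01]
```

View pics/r10.png

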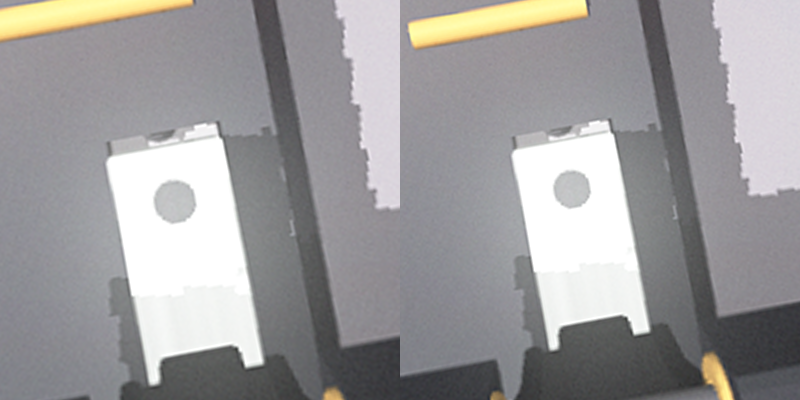

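Call:
move_arm(moves=[[-1.2,0,0.7,0,0,0],[-1.2,2,0.7,0,0,0],[-1.2,4,0.7,0,0,0],[-1.2,6,0.7,0,0,0],[-1.2,8,0.7,0,0,0],[-1.2,9.5,0.7,0,0,0],[-1.2,11,0.7,0,0,0],[-1.2,12,0.7,0,0,0],[-1.2,12,0.7,0,0,0],[-1.2,12,0.7,0,0,0]])

```text
time_s: 23.07
tool_pos: [0.5572, -0.3018, 0.0383]
tool_rot: [-90.0, -0.0, -169.4]
force: [0.6, 0.5, -1.3]
grip_width: 0.0175
```

Call:
move_arm(moves=[[0,1,0,0,0,0],[0,2,0,0,0,0],[0,3,0,0,0,0],[0,4,0,0,0,0],[0,4,0,0,0,0],[0,4,0,0,0,0]])

```text
time_s: 23.57
tool_pos: [0.5574, -0.3017, 0.0348]
tool_rot: [-90.0, 0.0, -169.4]
force: [-0.5, 1.2, 2.6]
grip_width: 0.0175
```

Call:
move_arm(moves=[[0,1,0,0,0,0],[0,2,0,0,0,0],[0,3,0,0,0,0],[0,4,0,0,0,0],[0,4,0,0,0,0]], newtons=60)

```text
time_s: 23.98
tool_pos: [0.558, -0.3022, 0.0311]
tool_rot: [-89.9, 0.1, -169.4]
force: [-0.3, 0.1, 0.6]
grip_width: 0.0176
```

Call:
move_arm(moves=[[0,1,0,0,0,0],[0,2,0,0,0,0],[0,3,0,0,0,0],[0,4,0,0,0,0],[0,4.5,0,0,0,0],[0,4.5,0,0,0,0],[0,4.5,0,0,0,0]])

```text
time_s: 24.57
tool_pos: [0.5575, -0.3019, 0.0274]
tool_rot: [-90.0, 0.0, -169.4]
force: [-2.5, 2.3, 10.2]
grip_width: 0.0173
```

Call:
move_arm(moves=[[0,0.7,0,0,0,0],[0,1.2,0,0,0,0],[0,1.2,0,0,0,0],[0,0,0,0,0,0],[0,-0.7,0,0,0,0],[0,-0.7,0,0,0,0]])

```text
time_s: 25.07
tool_pos: [0.5575, -0.3019, 0.0273]
tool_rot: [-90.0, 0.0, -169.4]
force: [-1.7, 2.1, 7.7]
grip_width: 0.0177
```

Call:
move_arm(moves=[[0,0,0,0,0,0],[0,0,0,0,0,0],[0,0,0,0,0,0],[0,0,0,0,0,0],[0,-15,0,0,0,0],[0,-40,0,0,0,0],[10,-75,0,0,0,0],[30,-100,0,0,0,0],[50,-110,0,0,0,0],[50,-110,0,0,0,0],[50,-110,0,0,0,0]], claw=45)

```text
time_s: 25.98
tool_pos: [0.5074, -0.312, 0.1372]
tool_rot: [-89.9, 0.0, -169.5]
force: [-0.2, 0.1, 0.6]
grip_width: 0.045
```

```bash
python3 look.py w11; python3 - <<'E'
from h import *
import pickle
p=cv2.imread("pics/w11.png");i=pickle.load(open("pics/w11.pkl","rb"));d=np.load("pics/w11.npy")
X=cloud('wrist',d,i);m=d>0
# bracket-frame
a=np.radians(10.5);R=np.array([[np.cos(a),-np.sin(a)],[np.sin(a),np.cos(a)]])
L=(X[...,:2]-np.array([.5565,-.3009]))@R*1000
def z(x0,x1,y0,y1):
    q=X[m&(L[...,0]>x0)&(L[...,0]<x1)&(L[...,1]>y0)&(L[...,1]<y1)&(X[...,2]<.09)][:,2]; return len(q),(np.median(q)*1000).round(2) if len(q) else None
print("plate far end",z(50,57,-11,9),"plate near block",z(20,30,-11,9),"corner",z(-37,-20,-11,9),"short end",z(-37,-18,40,52),"block",z(-10,10,-6,6))
print("foam around: far",z(65,72,-11,9),"right",z(-10,50,-23,-18),"inner",z(5,50,20,50),"between",z(-37,-18,60,66))
cv2.imwrite("pics/r11.png",rect('wrist',p,i,.036,.49,.64,-.35,-.20))
E
```

```text
25.9833 [ 0.50743582 -0.31196079  0.13715541] [-8.99144102e+01  3.01708168e-02 -1.69524119e+02] [ 44.  15. -18.  96.   5.  69. -54.]
plate far end (170, np.float64(35.3)) plate near block (241, np.float64(35.22)) corner (373, np.float64(35.11)) short end (245, np.float64(35.28)) block (312, np.float64(53.23))
foam around: far (153, np.float64(35.23)) right (374, np.float64(35.27)) inner (1545, np.float64(35.19)) between (123, np.float64(35.17))
```

View pics/r11.png

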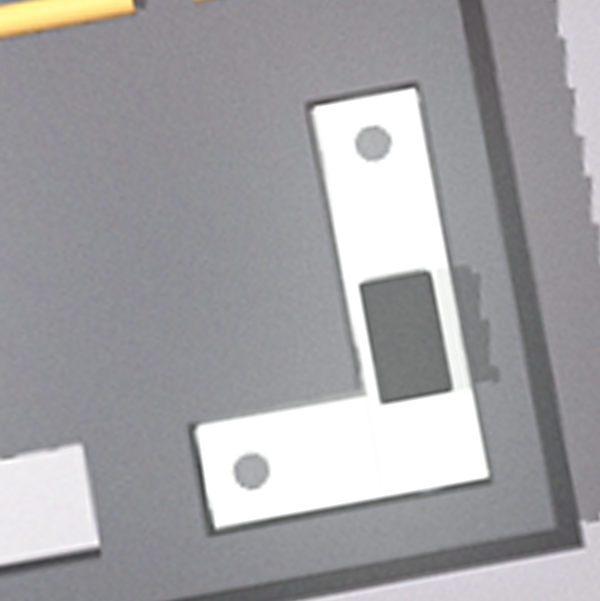

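The bracket sits in the matching cutout with its block up. The plate reads 35.1–35.3 mm and the foam 35.2–35.3 mm, so it is flush. I'll check the bystanders before handing in.

```bash
python3 - <<'E'
from h import *
p,d=read_camera("scene");cv2.imwrite("pics/end.png",p[:,:,::-1])
for t in ["spool","heatsink"]: print(t,[(np.round(r['point'],3),round(r['score'],2)) for r in models.spot_in(t,"scene")[:1]])
E
```

```text
spool [(array([0.683, 0.007, 0.044]), 0.6)]
heatsink [(array([0.464, 0.264, 0.057]), 0.66)]
```

View pics/end.png

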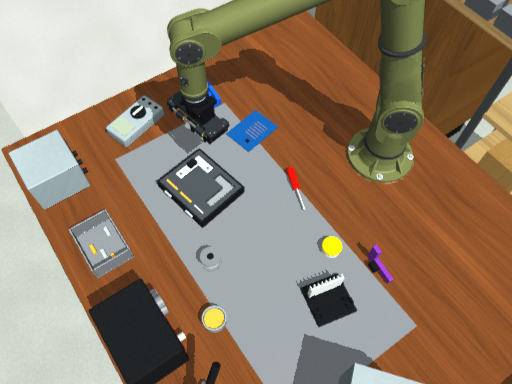

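The final scene picture shows the bracket in the cutout near (195,168). The spool at (208,257) and the heat sink in the rack at (325,285) haven't moved, and the arm is clear.

```bash
python3 -c "
from cell import job; print(job.sign_off())"
```

```text
the job is handed in; nothing more can be done
None
```

The bracket is pressed home in the matching cutout with its block up, and the job is handed in at about 26 s of the 66 s allowed. I lifted it out of the rack by the short leg, stood it on the bench, let go and tipped it onto its back. I then took hold of it again by the block and pressed it into the foam.

- **Seating:** at the end of the press the tool stopped at the expected floor height with about 10 N. After letting go, the wrist-camera depth put the plate at 35.1–35.3 mm and the foam around it at 35.2–35.3 mm, so it is flush.
- **Bystanders:** the last scene picture and the networks put the spool and heat sink within about 2 mm of where they started, which is within the networks' error. The arm was clear of everything.
- **What failed:** the first try at the second grasp closed above the block without moving the bracket. The real fingertips sit about 12 mm behind the reported TCP, while `env.nose_length` says they stand 11 mm ahead of it. I went about 21 mm lower and the second try held.
- **What disagreed:** two estimates of the last sideways correction before lowering into the cutout differed by about 1 mm. I used a value between them, and the bracket went in without jamming.

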